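# Turner out of the hooded caddy

## Task

Take the cooking turner out of the white utensil caddy through the opening in its top, which is shorter than the turner: slide the turner deeper under the hood, tilt its handle end up over the short lip and draw it out diagonally. Leave the caddy standing where it is and the other things undisturbed. Finish while still holding the turner in the gripper, right side up and about level, with the middle of its blade over the middle of the white spoon rest and about 10 cm above the worktop, touching nothing else; do not put it down or let go.

Things in the scene. Friction and masses are not known exactly. Their poses are not given: they have to be found in the camera images.
- caddy: White metal caddy, 1.6 kg, loose, 150 x 285 x 62 mm. Origin: centre of underside; z up, y along its length. Walls 5 mm (inside 140 x 275), inner floor z=6. Its top, z=56 to 62, is closed by a hood over the -y end as far as y=-42.5 and by a short lip over the +y end from y=+112.5 on; open between them (155 mm along y, 140 mm along x).
- turner: Turner, 230 mm, 0.1 kg, flat on the caddy floor, handle end under the lip, blade under the hood. Origin: underside of the handle, 75 mm from its end, 11 mm from the centre of mass; grip there. z up, +y to handle end. Dark wood handle 20 wide, 22 high, y=-55..75; orange blade 46 wide, 5 thick, y=-155..-75. With the tip within 15 mm of the end wall, 15 to 23 deg of tilt about the tip frees it.
- blade (a point): Middle of the turner's blade, at (0, -115, 2.5) mm in the turner's frame.
- blade_tip (a point): Free end of the turner's blade, at (0, -155, 2.5) mm in the turner's frame.
- handle_end (a point): End of the turner's handle, at (0, +75, 11) mm in the turner's frame.
- spoon_rest: Loose round-cornered white porcelain spoon rest, 112 x 90 x 19 mm, on the worktop. Origin: centre of its underside.
- tin_1: Bystander: food tin, 75 mm across, 58 mm high. Origin: centre of its underside. Leave alone.
- mug_2: Bystander: white mug with a red inside, 83 x 113 x 93 mm. Origin: centre of its underside. Leave alone.
- egg_timer: Bystander: red and white kitchen timer, 62 mm across, 60 mm high. Origin: centre of its underside. Leave alone.
Things that resemble listed ones, but are neither listed nor needed, are in the scene too. Of the things shaped like the spoon_rest, the white one is meant.

How it is judged:
By the outcome, as a careful person would: the job done as asked, in the order asked, and still so for the second after the job is handed in, while the arm keeps its last pose, push and grip.
It also fails if it takes over 48 s, if anything falls off the work surface, if the arm or the gripper's body presses on something with over 40 N, if the wrist force passes 120 N, or if a joint passes its speed limit or range.

## Robot

A 6-joint arm with a two-finger parallel gripper is mounted at the origin on a cart in front of the work surface, level with it; the furniture and walls round the work are solid. World frame = base frame: x ahead of the robot, y to its left, z up, the work surface at z = 0. Lengths are in mm, angles in degrees, forces in N, time in s.
With the tool pointing down it reaches from about 325 to 750 mm from the base axis. Payload 7.6 kg.
Tool frame: the origin (TCP) lies on the centre line of the jaws, within the pads' length; the fingertips stand arm.nose_length ahead of it and the grasp point (between the pads) lies 2 mm behind it (arm.nose_length is the distance from the TCP to the fingertips, in mm); z points along the fingers, y is the line along which they close (so a half turn about z gives the same grasp; the last joint's range is limited). The gripper opens to 85 mm and grips with 20 to 120 N. Pads are 22 mm wide; open, the fingers measure 114 mm over their backs; the gripper's body (76 mm by 85 mm) begins 54 mm behind the grasp point. The pads swing forward as they close: fully open they stand 13 mm farther back than shut.
Start: joints at [-81.148, 2.991, 80.254, -0, 96.75, -4.028], TCP at [117.052, -511.804, 248.323] pointing down, gripper open.
Joint ranges: [-166.34, 166.34], [-52.06, 124.39], [6.96, 135.62], [-60.46, 240.46], [14.63, 156.25], [-167.68, 167.68]. Speed limits (degrees/s): [147.25, 147.25, 172.46, 180, 180, 180].

## Interface

Orientations are given as a 3x3 rotation matrix whose columns are the frame's x, y, z axes.
In Python, from plant import arm gives the robot as it stands.
- The arm moves only by the tool drive_tool, never from a script. Its argument "plan" is a list of rows, each an object with "jaw": the opening, from 0 (shut) to 1 (fully open); "translation": the shift along the tool's x, y, z in mm, a list of three; "spin": the turn about the tool's z in rad. In form: [{"jaw": jaw, "translation": [x, y, z], "spin": spin}, ...]. A call has 1 to 12 rows; each row is the pose to reach, as a shift and turn from the pose commanded when the call began, along the tool's axes at that moment; what a row does not reach only later rows make up. A row lasts 1/12 s, in which the tool goes at most 41.7 mm and 7.16 degrees, less where a joint would pass 70% of its speed; a pose out of reach is approached as far as the arm can. A call with a gripper value outside its range is refused whole. The fingers move at their own pace and stop on an object; the grip force is fixed at half the most. Time passes only in rows, so rows that repeat a pose let the fingers close. It gives the time, the measured TCP pose, the force, the opening and the grip force at its end, in the units of the state.
- arm.observe(): the state, without advancing time (a new reading comes with each control period).
- arm.get_image(name): name is "scene" or "top" or "wrist"; returns the picture (384x512x3 uint8, red, green, blue); there is no depth.
- arm.calibration(name): a dict with "K" (3x3 intrinsics, pixels), "world_to_cam" (4x4, takes a point from world to camera coordinates); the wrist camera has in their place "T_tool_cam" (4x4, takes a point from camera to tool coordinates, whose origin is the TCP and whose axes are the flange's). Camera axes: x right, y up, looking along -z (the intrinsics and any distortion apply to the point x, -y, -z); pixel columns grow to the right and rows downward; lengths in mm; the calibration is good to about 2 mm. A picture is of the moment at which its call begins: read the wrist's pose just before it. calibration takes no time and is no camera call.
- arm.job_done(): hands the job in; it is judged then, once.
Trained networks look in the newest picture that a camera, given by its name, has taken for a name from the list of things; names that differ only in an ending like _2 or _b are one class to them, and where a whole thing is asked for, a point or a joint stands for the part that bears it (a point fixed in the world has none). Each returns a list of dicts, best first, with "p" (0 to 1); they miss things now and then, are a little off and sometimes report something else, mostly with a low value. They report only what shows in the picture. A call takes as long as a camera call. They do not tell look-alikes from the thing itself.
- arm.boxes_of(label, camera): "position" ([column, row] in pixels, amid what is visible of it).
- arm.place_of(label, camera): "position" ([column, row] in pixels: a listed point, or the origin of a listed thing).
The state is a dict: "clock": time; "joint_pos": joint angles; "dq": joint speeds; "tau": joint torques, N m; "position": TCP position; "ee_rot": TCP orientation; "ft_force": force on the tool from outside, world axes, zero at the start; "wrist_torque": the same for the moment, N m; "opening": opening from 0.0 (shut) to 1.0 (fully open); "finger_force": force on a finger pad.
Only numpy, scipy, OpenCV 4.12 (cv2) and the standard library are available. Lean on these libraries where they do the work, as an engineer would, in place of code of your own. Each camera call takes 0.05 s, during which the arm holds its last target. There are 200 camera calls.

## Working session

There is one attempt and no reset: what is moved stays moved. The work goes in short steps, Python scripts to look and compute and a tool call to move; the robot and the scene stay as the last step left them, time stands still between calls to the robot, and variables do not carry over. Pictures are saved under pics/ and viewed, at most 11 in all, crops included, and the job is handed in when it is done.

Besides the shell and the picture viewer there is one more tool, called after "Request:" by a JSON object that holds its "method" and its "body". drive_tool: Moves the arm, as the interface text tells. Its arguments: {"type":"object","properties":{"plan":{"type":"array"}},"required":["plan"]}

```bash
ls; mkdir -p pics; python3 - <<'E'
from plant import arm
import cv2,numpy as np
print(arm.nose_length)
for c in("scene","top"):
    cv2.imwrite(f"pics/{c}0.png",arm.get_image(c)[:,:,::-1])
    k=arm.calibration(c);print(c,k["K"],np.round(k["world_to_cam"],3).tolist(),[x for x in k if x not in("K","world_to_cam")])
    for n in("caddy","turner","blade","handle_end","blade_tip","spoon_rest"):
        print(n,[(np.round(d["position"]),round(d["p"],2)) for d in arm.place_of(n,c)][:4])
s=arm.observe();print(s)
E
python3 - <<'E'
import cv2,numpy as np
a=cv2.imread("pics/scene0.png");b=cv2.imread("pics/top0.png")
E
```

```text
pics
17.0
scene [[399.0965972    0.         253.85452226]
 [  0.         399.0965972  193.1260963 ]
 [  0.           0.           1.        ]] [[0.86, -0.51, 0.007, -481.6], [0.305, 0.526, 0.794, -97.021], [-0.408, -0.681, 0.608, -1590.521], [0.0, 0.0, 0.0, 1.0]] []
caddy [(array([241., 172.]), 0.63)]
turner []
blade []
handle_end []
blade_tip []
spoon_rest [(array([336., 298.]), 0.85), (array([254., 218.]), 0.75), (array([294., 285.]), 0.65)]
top [[394.55286564   0.         254.26969151]
 [  0.         394.55286564 191.90748063]
 [  0.           0.           1.        ]] [[0.003, -1.0, 0.005, -121.601], [0.99, 0.004, 0.142, -503.094], [-0.142, 0.004, 0.99, -1437.632], [0.0, 0.0, 0.0, 1.0]] []
caddy [(array([201., 189.]), 0.82)]
turner [(array([188., 182.]), 0.55), (array([216., 195.]), 0.27)]
blade [(array([213., 193.]), 0.82)]
handle_end [(array([167., 178.]), 0.82)]
blade_tip []
spoon_rest [(array([289., 217.]), 0.93), (array([382., 237.]), 0.91), (array([412., 209.]), 0.66)]
{'clock': 0.7, 'joint_pos': array([-8.11474070e+01,  2.98863962e+00,  8.02547152e+01,  1.03584293e-04,
        9.67499309e+01, -4.02558664e+00]), 'dq': array([ 0.14074641,  0.12709496, -0.04072503,  0.03725269,  0.06595301,
        0.00139069]), 'tau': array([ 9.03444361e-04, -3.81456077e+01, -3.60255075e+01, -8.35763535e-05,
       -1.85234484e-06,  1.45752944e-05]), 'position': array([ 117.05677831, -511.79669189,  248.33888825]), 'ee_rot': array([[ 9.74846098e-01,  2.22879081e-01,  1.98081663e-05],
       [ 2.22879082e-01, -9.74846091e-01, -1.15514412e-04],
       [-6.43583254e-06,  1.17023600e-04, -9.99999993e-01]]), 'ft_force': array([-0.39684472, -0.19718645,  0.36273824]), 'wrist_torque': array([ 0.00959089, -0.04692348, -0.00161828]), 'finger_force': 0.0, 'opening': 1.000722690851567}
```

View pics/top0.png

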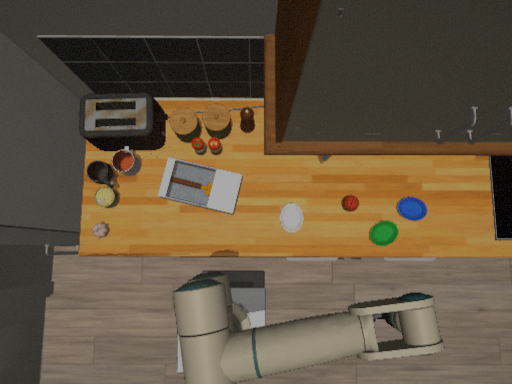

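View pics/scene0.png

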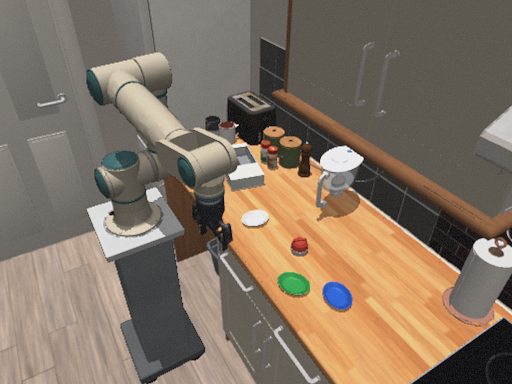

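The top view shows three things shaped like the spoon rest: white at (291,218), green at (384,233) and blue at (411,209). The white one fits. The caddy is at about (201,186), hood on the right. The turner's handle is near (185,182) and its orange blade near (208,188). I'll confirm in an enlarged crop and measure.

```bash
cat > h.py <<'E'
from plant import arm
import cv2,numpy as np
def ray(c,uv,z):
    k=arm.calibration(c);K=k["K"];W=np.array(k["world_to_cam"])
    d=np.linalg.inv(K)@[uv[0],uv[1],1.];d=W[:3,:3].T@(d*[1,-1,-1]);o=-W[:3,:3].T@W[:3,3]
    return o+d*(z-o[2])/d[2]
def proj(c,p):
    k=arm.calibration(c);W=np.array(k["world_to_cam"]);q=(W[:3,:3]@p+W[:3,3])*[1,-1,-1];q=np.array(k["K"])@q;return q[:2]/q[2]
E
python3 - <<'E'
from h import *
im=cv2.imread("pics/top0.png")
cv2.imwrite("pics/crop.png",cv2.resize(im[140:245,145:315],None,fx=4.6,fy=4.6,interpolation=cv2.INTER_CUBIC))
for n,uv,z in(("caddy o",(201,189),0),("handle_end",(167,178),17),("blade",(213,193),8),("turner",(188,182),6),("rest",(290,218),0)):
    print(n,ray("top",uv,z).round())
for n in("tin_1","mug_2","egg_timer"): print(n,[(ray("top",d["position"],0).round()[:2],round(d["p"],2)) for d in arm.place_of(n,"top")][:3])
E
```

```text
caddy o [519.  84.   0.]
handle_end [558. 212.  17.]
blade [503.  37.   8.]
turner [545. 134.   6.]
rest [ 409. -256.    0.]
tin_1 [(array([480., 437.]), 0.94)]
mug_2 [(array([639., 346.]), 0.6)]
egg_timer [(array([ 456., -471.]), 0.63)]
```

View pics/crop.png

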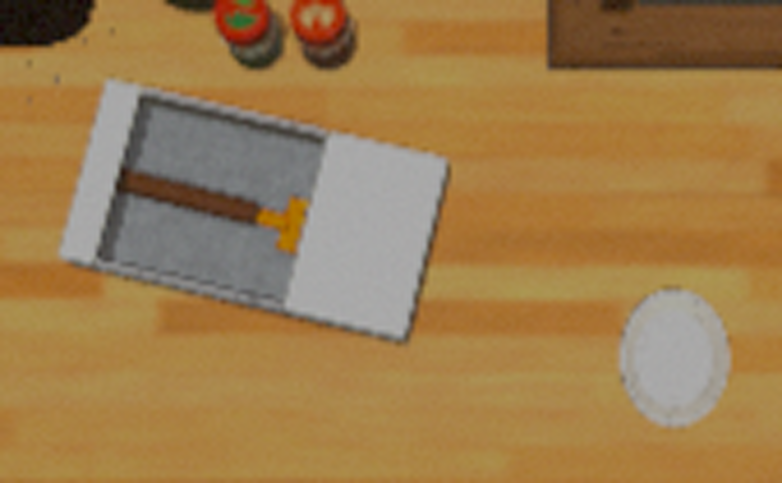

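The crop confirms the white rest at crop (674,357). The caddy's corners are at (107,80), (448,160), (407,340) and (60,262). The handle runs from (122,182) to (262,215), with the blade going under the hood.

```bash
python3 - <<'E'
from h import *
f=lambda u,v,z:ray("top",(u/4.6+145,v/4.6+140),z)[:2]
C=np.array([f(*p,62) for p in((107,80),(448,160),(407,340),(60,262))]);c=C.mean(0)
print(C.round(),"centre",c.round(1),"L",np.linalg.norm(C[0]-C[1]),np.linalg.norm(C[3]-C[2]),"W",np.linalg.norm(C[0]-C[3]),np.linalg.norm(C[1]-C[2]))
y=(C[0]-C[1])+(C[3]-C[2]);y/=np.linalg.norm(y);x=np.array([y[1],-y[0]])
print("yaxis",y,np.degrees(np.arctan2(y[1],y[0])))
a=f(122,182,28);b=f(259,214,28);print("handle",a,b,"in caddy",[( (q-c)@x,(q-c)@y) for q in(a,b)],np.degrees(np.arctan2(*(a-b)[::-1])))
print("rest",f(674,357,12))
R=arm.observe()["ee_rot"];P=arm.observe()["position"]
s=b+y*55; print("turner origin est",s, "tool delta to z=230",R.T@(np.r_[s,230]-P))
print("spin for tool y along caddy x:",np.degrees([np.arctan2(R[:2,0]@x,R[:2,0]@y)]),R[:2,1]@x,R[:2,1]@y)
print(arm.calibration("wrist"))
E
```

```text
[[628. 200.]
 [564. -76.]
 [419. -44.]
 [480. 232.]] centre [522.5  78.2] L 283.10746594587107 283.2719261055161 W 151.7216741700153 148.27122705189635
yaxis [0.22167423 0.97512078] 77.19261209717489
handle [550.45783716 192.38401109] [524.38451851  79.58141406] in caddy [(np.float64(1.9808676081803078), np.float64(117.52467285172526)), (np.float64(1.5616621774035462), np.float64(1.7487336067850896))] 76.98515451035061
rest [ 409.88038458 -260.36476574]
turner origin est [536.57660141 133.21305691] tool delta to z=230 [ 552.74905631 -535.2675946    18.26412005]
spin for tool y along caddy x: [64.31095753] 0.4334867471534325 -0.9011599303616213
{'K': array([[274.68815785,   0.        , 253.06455295],
       [  0.        , 274.68815785, 189.70963228],
       [  0.        ,   0.        ,   1.        ]]), 'T_tool_cam': array([[-4.48058253e-04,  9.51190952e-01,  3.08602611e-01,
         7.89133442e+01],
       [ 9.99999897e-01,  4.49209554e-04,  6.73168130e-05,
        -4.60497176e-01],
       [-7.45960976e-05,  3.08602609e-01, -9.51191055e-01,
        -1.25309627e+02],
       [ 0.00000000e+00,  0.00000000e+00,  0.00000000e+00,
         1.00000000e+00]])}
```

Request:
{"method": "drive_tool", "body": {"plan": [{"jaw": 1,"translation": [553,-535,18],"spin": -1.122},{"jaw": 1,"translation": [553,-535,18],"spin": -1.122},{"jaw": 1,"translation": [553,-535,18],"spin": -1.122},{"jaw": 1,"translation": [553,-535,18],"spin": -1.122},{"jaw": 1,"translation": [553,-535,18],"spin": -1.122},{"jaw": 1,"translation": [553,-535,18],"spin": -1.122},{"jaw": 1,"translation": [553,-535,18],"spin": -1.122},{"jaw": 1,"translation": [553,-535,18],"spin": -1.122},{"jaw": 1,"translation": [553,-535,18],"spin": -1.122},{"jaw": 1,"translation": [553,-535,18],"spin": -1.122},{"jaw": 1,"translation": [553,-535,18],"spin": -1.122},{"jaw": 1,"translation": [553,-535,18],"spin": -1.122}]}}

```text
clock: 1.85
position: [390.5, -90.9, 237.0]
ee_rot: [[0.222, 0.975, 0.001], [0.975, -0.222, -0.001], [-0.0, 0.001, -1.0]]
ft_force: [1.3, -1.3, -0.3]
opening: 0.998
finger_force: 0.0
```

```bash
cat >> h.py <<'E'
def st():
    s=arm.observe();R=s["ee_rot"];print("t",round(s["clock"],2),"P",s["position"].round(1),"head",round(float(np.degrees(np.arctan2(R[1,0],R[0,0]))),1),"F",s["ft_force"].round(1),"T",s["wrist_torque"].round(2),"open",round(float(s["opening"]),3),"ff",s["finger_force"]);return s
def goto(p,head):
    s=arm.observe();R=s["ee_rot"];h=np.degrees(np.arctan2(R[1,0],R[0,0]));print("delta",(R.T@(np.array(p)-s["position"])).round(1),"spin",round(-np.radians(head-h),3))
E
python3 -c "
from h import *
st();goto([536.6,133.2,230],77.2)"
```

```text
t 1.85 P [390.5 -90.9 237. ] head 77.2 F [ 1.3 -1.3 -0.3] T [-0.03 -0.02 -0.02] open 0.998 ff 0.0
delta [250.9  92.7   7. ] spin -0.001
```

Request:
{"method": "drive_tool", "body": {"plan": [{"jaw": 1,"translation": [240,90,10],"spin": 0},{"jaw": 1,"translation": [240,90,10],"spin": 0},{"jaw": 1,"translation": [240,90,10],"spin": 0},{"jaw": 1,"translation": [240,90,10],"spin": 0},{"jaw": 1,"translation": [240,90,10],"spin": 0},{"jaw": 1,"translation": [240,90,10],"spin": 0},{"jaw": 1,"translation": [240,90,10],"spin": 0},{"jaw": 1,"translation": [240,90,10],"spin": 0},{"jaw": 1,"translation": [240,90,10],"spin": 0}]}}

```text
clock: 2.6
position: [530.6, 120.8, 226.3]
ee_rot: [[0.222, 0.975, -0.001], [0.975, -0.222, -0.001], [-0.001, -0.001, -1.0]]
ft_force: [0.6, 0.2, 0.5]
opening: 1.0
finger_force: 0.0
```

```bash
cat >> h.py <<'E'
def wray(uv,z,s):
    k=arm.calibration("wrist");T=np.array(k["T_tool_cam"]);d=np.linalg.inv(k["K"])@[uv[0],uv[1],1.]*[1,-1,-1]
    R=s["ee_rot"];d=R@T[:3,:3]@d;o=s["position"]+R@T[:3,3];return o+d*(z-o[2])/d[2]
E
python3 - <<'E'
from h import *
s=st();im=arm.get_image("wrist");cv2.imwrite("pics/w1.png",cv2.resize(im[:,:,::-1],None,fx=1.5,fy=1.5))
for n,z in(("handle_end",17),("blade",8.5),("turner",6),("caddy",0)):print(n,[(np.round(d["position"]),wray(d["position"],z,s).round(),round(d["p"],2)) for d in arm.place_of(n,"wrist")][:3])
E
```

```text
t 2.6 P [530.6 120.8 226.3] head 77.2 F [0.6 0.2 0.5] T [0.07 0.   0.  ] open 1.0 ff 0.0
handle_end []
blade []
turner [(array([255., 152.]), array([537., 138.,   6.]), 0.83)]
caddy [(array([259., 192.]), array([529.,  82.,   0.]), 0.59)]
```

View pics/w1.png

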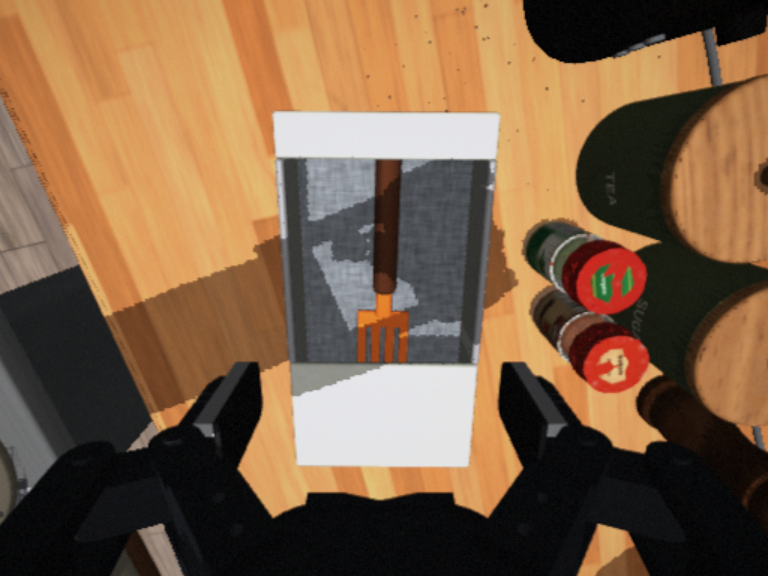

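The wrist view shows the handle running from the lip edge at viewed (388,162) to its blade end at (385,292). The fork-like orange blade goes under the hood edge at row 364. The caddy's outer corners are (274,113), (499,114), (469,466) and (298,465).

```bash
python3 - <<'E'
from h import *
s=arm.observe();f=lambda u,v,z:wray((u/1.5,v/1.5),z,s)[:2]
C=np.array([f(*p,62) for p in((274,113),(499,114),(469,466),(298,465))]);c=C.mean(0)
y=C[0]+C[1]-C[2]-C[3];print("L",np.linalg.norm(y)/2,"W",np.linalg.norm(C[0]-C[1]),np.linalg.norm(C[2]-C[3]));y/=np.linalg.norm(y);x=np.array([y[1],-y[0]])
print("c",c,"ang",np.degrees(np.arctan2(y[1],y[0])))
for n,u,v,z in(("hand lip",388,162,28),("hand blade end",384.5,294,17),("hood",384,364,62),("lip",386,159,62),("blade/neck",384,310,11)):
    q=f(u,v,z);print(n,q.round(1),(x@(q-c)).round(1),(y@(q-c)).round(1))
b=f(384.5,294,17);o=b+y*55;print("origin",o);goto([*o,60],np.degrees(np.arctan2(y[1],y[0])))
E
```

```text
L 281.9982024133701 W 147.0370032988358 147.86857407193082
c [525.73769758  81.79790873] ang 76.8132987558735
hand lip [552.7 188.2] 2.0 109.8
hand blade end [526.1  82. ] 0.3 0.3
hood [515.7  40.4] -0.3 -42.6
lip [551.3 191.4] -0.1 112.6
blade/neck [521.9  65.4] 0.1 -16.9
origin [538.64381917 135.59430761]
delta [ 17.    4.1 167.3] spin 0.004
```

Request:
{"method": "drive_tool", "body": {"plan": [{"jaw": 0.6,"translation": [16,3,42],"spin": 0},{"jaw": 0.6,"translation": [16,3,84],"spin": 0},{"jaw": 0.6,"translation": [16,3,126],"spin": 0},{"jaw": 0.6,"translation": [16,3,160],"spin": 0},{"jaw": 0.6,"translation": [16,3,180],"spin": 0},{"jaw": 0.6,"translation": [16,3,190],"spin": 0},{"jaw": 0.6,"translation": [16,3,195],"spin": 0},{"jaw": 0.6,"translation": [16,3,198],"spin": 0},{"jaw": 0.6,"translation": [16,3,198],"spin": 0}]}}

```text
clock: 3.6
position: [538.3, 135.9, 30.0]
ee_rot: [[0.222, 0.975, 0.002], [0.975, -0.222, 0.0], [0.001, 0.002, -1.0]]
ft_force: [-0.2, -0.3, 0.4]
opening: 0.599
finger_force: 0.0
```

```bash
python3 -c "
from h import *
st();goto([537.8,134.8,27],77)
cv2.imwrite('pics/w2.png',cv2.resize(arm.get_image('wrist')[:,:,::-1],None,fx=1.5,fy=1.5))"
```

```text
t 3.6 P [538.3 135.9  30. ] head 77.1 F [-0.2 -0.3  0.4] T [ 0.03  0.05 -0.03] open 0.599 ff 0.0
delta [-1.2 -0.2  3. ] spin 0.003
```

View pics/w2.png

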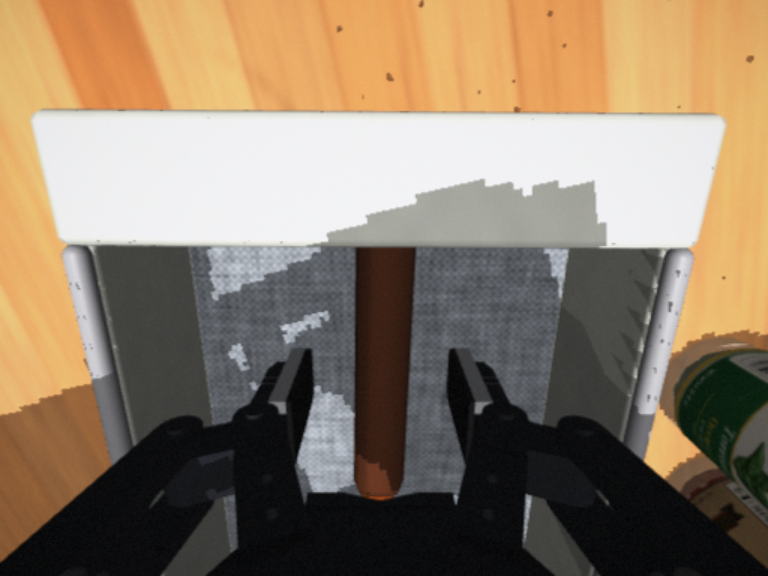

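The handle (about col 383) is centred between the pads (about 305 and 455). Closing.

Request:
{"method": "drive_tool", "body": {"plan": [{"jaw": 0.4,"translation": [0,0,2],"spin": 0},{"jaw": 0.2,"translation": [0,0,2],"spin": 0},{"jaw": 0.2,"translation": [0,0,2],"spin": 0},{"jaw": 0.2,"translation": [0,0,2],"spin": 0},{"jaw": 0.2,"translation": [0,0,2],"spin": 0},{"jaw": 0.2,"translation": [0,0,2],"spin": 0},{"jaw": 0.2,"translation": [0,0,2],"spin": 0},{"jaw": 0.2,"translation": [0,0,2],"spin": 0}]}}

```text
clock: 4.32
position: [538.0, 136.2, 27.7]
ee_rot: [[0.222, 0.975, 0.002], [0.975, -0.222, 0.0], [0.001, 0.002, -1.0]]
ft_force: [-0.6, 0.1, 6.0]
opening: 0.218
finger_force: 59.9
```

```bash
python3 -c "
from h import *
st()"
```

```text
t 4.32 P [538.  136.2  27.7] head 77.2 F [-0.6  0.1  6. ] T [-0.03  0.08 -0.03] open 0.218 ff 59.88292336463928
```

Request:
{"method": "drive_tool", "body": {"plan": [{"jaw": 0.2,"translation": [0,0,-4],"spin": 0},{"jaw": 0.2,"translation": [-8,0,-4],"spin": 0},{"jaw": 0.2,"translation": [-16,0,-4],"spin": 0},{"jaw": 0.2,"translation": [-22,0,-4],"spin": 0},{"jaw": 0.2,"translation": [-28,0,-4],"spin": 0},{"jaw": 0.2,"translation": [-32,0,-4],"spin": 0},{"jaw": 0.2,"translation": [-32,0,-4],"spin": 0}]}}

```text
clock: 4.9
position: [530.0, 103.8, 30.4]
ee_rot: [[0.223, 0.975, -0.0], [0.975, -0.223, -0.0], [-0.0, -0.0, -1.0]]
ft_force: [0.6, -0.1, -0.4]
opening: 0.221
finger_force: 59.1
```

```bash
python3 -c "
from h import *
st()
cv2.imwrite('pics/w3.png',cv2.resize(arm.get_image('wrist')[:,:,::-1],None,fx=1.5,fy=1.5))"
```

```text
t 4.9 P [530.  103.8  30.4] head 77.1 F [ 0.6 -0.1 -0.4] T [ 0.06  0.04 -0.04] open 0.221 ff 59.076130986213684
```

View pics/w3.png

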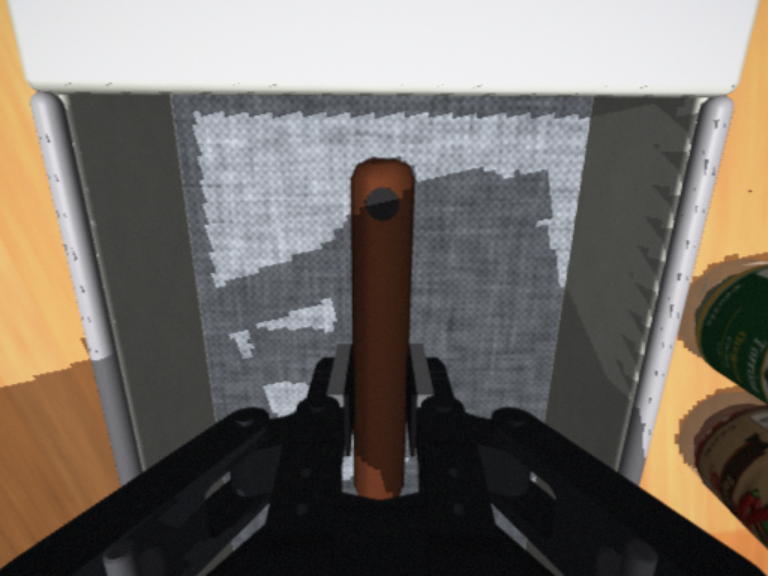

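Request:
{"method": "drive_tool", "body": {"plan": [{"jaw": 0.2,"translation": [0,0,-10],"spin": 0},{"jaw": 0.2,"translation": [0,0,-20],"spin": 0},{"jaw": 0.2,"translation": [0,0,-28],"spin": 0},{"jaw": 0.2,"translation": [0,0,-34],"spin": 0},{"jaw": 0.2,"translation": [0,0,-37],"spin": 0},{"jaw": 0.2,"translation": [0,0,-38],"spin": 0},{"jaw": 0.2,"translation": [0,0,-38],"spin": 0}]}}

```text
clock: 5.53
position: [530.2, 105.1, 68.4]
ee_rot: [[0.222, 0.975, 0.0], [0.975, -0.222, 0.0], [0.0, 0.0, -1.0]]
ft_force: [0.9, 0.8, -3.3]
opening: 0.222
finger_force: 59.5
```

Request:
{"method": "drive_tool", "body": {"plan": [{"jaw": 0.2,"translation": [0,0,-1],"spin": 0},{"jaw": 0.2,"translation": [0,0,-2],"spin": 0},{"jaw": 0.2,"translation": [0,0,-3],"spin": 0},{"jaw": 0.2,"translation": [0,0,-3],"spin": 0}]}}

```text
clock: 5.87
position: [529.7, 104.7, 70.9]
ee_rot: [[0.222, 0.975, -0.002], [0.975, -0.222, -0.0], [-0.001, -0.002, -1.0]]
ft_force: [0.8, 0.2, -8.1]
opening: 0.221
finger_force: 59.1
```

Request:
{"method": "drive_tool", "body": {"plan": [{"jaw": 0.2,"translation": [0,0,-1],"spin": 0},{"jaw": 0.2,"translation": [0,0,-2],"spin": 0},{"jaw": 0.2,"translation": [0,0,-2],"spin": 0}]}}

```text
clock: 6.12
position: [529.7, 104.5, 73.2]
ee_rot: [[0.222, 0.975, -0.002], [0.975, -0.222, -0.001], [-0.001, -0.001, -1.0]]
ft_force: [-1.3, -0.2, -9.9]
opening: 0.216
finger_force: 58.9
```

```bash
python3 -c "
from h import *
st()"
```

```text
t 6.12 P [529.7 104.5  73.2] head 77.1 F [-1.3 -0.2 -9.9] T [ 0.37 -0.1   0.02] open 0.216 ff 58.88187646865845
```

Request:
{"method": "drive_tool", "body": {"plan": [{"jaw": 0.2,"translation": [0,0,-1],"spin": 0},{"jaw": 0.2,"translation": [0,0,-2],"spin": 0},{"jaw": 0.2,"translation": [0,0,-2],"spin": 0}]}}

```text
clock: 6.37
position: [529.9, 104.7, 75.5]
ee_rot: [[0.222, 0.975, -0.001], [0.975, -0.222, -0.0], [-0.0, -0.001, -1.0]]
ft_force: [-2.7, -1.4, -9.4]
opening: 0.218
finger_force: 59.0
```

```bash
python3 -c "
from h import *
st()
cv2.imwrite('pics/w4.png',cv2.resize(arm.get_image('wrist')[:,:,::-1],None,fx=1.5,fy=1.5))"
```

```text
t 6.37 P [529.9 104.7  75.5] head 77.1 F [-2.7 -1.4 -9.4] T [ 0.33  0.18 -0.14] open 0.218 ff 58.97351145744324
```

View pics/w4.png

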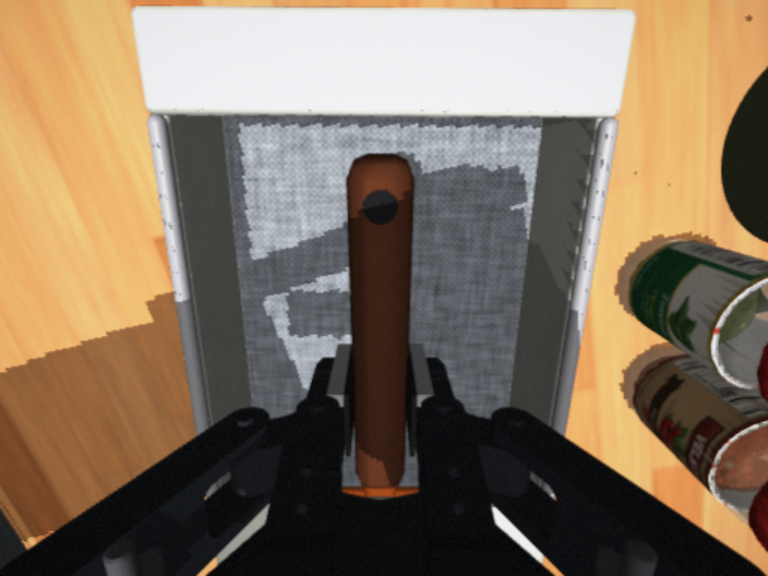

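The handle end at viewed (380,155) has grown wider, so the turner is pivoting in the pads with a steady hood force of about 9 N. The caddy's lip edge is still straight, so I'll keep going.

Request:
{"method": "drive_tool", "body": {"plan": [{"jaw": 0.2,"translation": [0,0,-1],"spin": 0},{"jaw": 0.2,"translation": [0,0,-2],"spin": 0},{"jaw": 0.2,"translation": [0,0,-3],"spin": 0},{"jaw": 0.2,"translation": [0,0,-4],"spin": 0},{"jaw": 0.2,"translation": [0,0,-4],"spin": 0}]}}

```text
clock: 6.83
position: [530.3, 105.0, 79.8]
ee_rot: [[0.222, 0.975, 0.0], [0.975, -0.222, 0.0], [0.0, 0.0, -1.0]]
ft_force: [-0.5, -0.2, -10.3]
opening: 0.214
finger_force: 59.0
```

Request:
{"method": "drive_tool", "body": {"plan": [{"jaw": 0.2,"translation": [0,0,-1],"spin": 0},{"jaw": 0.2,"translation": [0,0,-2],"spin": 0},{"jaw": 0.2,"translation": [0,0,-3],"spin": 0},{"jaw": 0.2,"translation": [0,0,-4],"spin": 0},{"jaw": 0.2,"translation": [0,0,-5],"spin": 0},{"jaw": 0.2,"translation": [0,0,-6],"spin": 0},{"jaw": 0.2,"translation": [0,0,-6],"spin": 0}]}}

```text
clock: 7.42
position: [530.5, 104.9, 86.1]
ee_rot: [[0.222, 0.975, 0.001], [0.975, -0.222, 0.0], [0.0, 0.001, -1.0]]
ft_force: [0.7, 1.1, -6.7]
opening: 0.218
finger_force: 59.1
```

```bash
python3 -c "
from h import *
st()
a=cv2.resize(arm.get_image('wrist')[:,:,::-1],(480,360));b=arm.get_image('top')[145:225,150:250,::-1]
cv2.imwrite('pics/w5.png',np.hstack([a,cv2.resize(b,(320,360))]))"
```

```text
t 7.42 P [530.5 104.9  86.1] head 77.2 F [ 0.7  1.1 -6.7] T [ 0.7   0.01 -0.02] open 0.218 ff 59.0839809179306
```

View pics/w5.png

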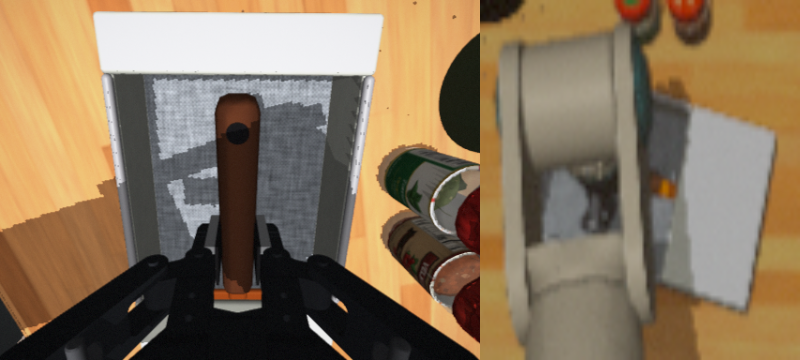

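```bash
python3 - <<'E'
from h import *
k=arm.calibration("wrist");T=np.linalg.inv(np.array(k["T_tool_cam"]));K=np.array(k["K"])
def pj(p): q=(T[:3,:3]@p+T[:3,3])*[1,-1,-1];q=K@q;return q[:2]/q[2]
# tool frame: x=+handle dir, z down. level: handle top at tool z ~ (27.7-28)=0 => z=0 ; TCP z27 <-> underside 6
for hole in(0,):
  for e in(70,72,74,76,78): print("level end",e,(pj(np.array([e,0,1.]))*1.5).round())
for e in (70,74):
  for th in(0,5,8,10,12,14,16,18,20):
    t=np.radians(th);r=np.array([e,-11+0]) # rel pivot at mid-overlap 11 below top
    x=r[0]*np.cos(t)-(11)*np.sin(t);up=r[0]*np.sin(t)+11*np.cos(t)
    print(e,th,(pj(np.array([x,0,12-up]))*.9375).round(), (pj(np.array([x,0,12-up]))*1.5).round())
E
```

```text
level end 70 [381. 184.]
level end 72 [381. 177.]
level end 74 [381. 170.]
level end 76 [381. 163.]
level end 78 [381. 156.]
70 0 [238. 115.] [381. 184.]
70 5 [238. 119.] [381. 190.]
70 8 [238. 122.] [381. 195.]
70 10 [238. 124.] [381. 199.]
70 12 [238. 127.] [381. 203.]
70 14 [238. 130.] [381. 208.]
70 16 [238. 133.] [381. 213.]
70 18 [238. 136.] [381. 218.]
70 20 [238. 140.] [381. 224.]
74 0 [238. 106.] [381. 170.]
74 5 [238. 110.] [381. 176.]
74 8 [238. 113.] [381. 181.]
74 10 [238. 115.] [381. 184.]
74 12 [238. 118.] [381. 188.]
74 14 [238. 121.] [381. 193.]
74 16 [238. 124.] [381. 198.]
74 18 [238. 127.] [381. 204.]
74 20 [238. 131.] [381. 210.]
```

The tilt is about 10–14° (handle end width went from 61 to 70 px at the same scale). The handle underside at the grip is at about z=65, above the lip, and the caddy hasn't visibly moved. I'll draw it out diagonally.

Request:
{"method": "drive_tool", "body": {"plan": [{"jaw": 0.2,"translation": [6,0,-0.5],"spin": 0},{"jaw": 0.2,"translation": [13,0,-1.5],"spin": 0},{"jaw": 0.2,"translation": [21,0,-3],"spin": 0},{"jaw": 0.2,"translation": [29,0,-4],"spin": 0},{"jaw": 0.2,"translation": [36,0,-5],"spin": 0},{"jaw": 0.2,"translation": [42,0,-6],"spin": 0},{"jaw": 0.2,"translation": [42,0,-6],"spin": 0}]}}

```text
clock: 8.1
position: [540.0, 147.2, 92.1]
ee_rot: [[0.221, 0.975, 0.001], [0.975, -0.221, 0.0], [0.001, 0.001, -1.0]]
ft_force: [0.1, 0.5, -1.6]
opening: 0.219
finger_force: 59.8
```

```bash
python3 -c "
from h import *
st()"
```

```text
t 8.1 P [540.  147.2  92.1] head 77.2 F [ 0.1  0.5 -1.6] T [-0.02 -0.   -0.02] open 0.219 ff 59.77095186710358
```

Request:
{"method": "drive_tool", "body": {"plan": [{"jaw": 0.2,"translation": [8,0,-1],"spin": 0},{"jaw": 0.2,"translation": [18,0,-2.5],"spin": 0},{"jaw": 0.2,"translation": [28,0,-4],"spin": 0},{"jaw": 0.2,"translation": [38,0,-6],"spin": 0},{"jaw": 0.2,"translation": [48,0,-8],"spin": 0},{"jaw": 0.2,"translation": [58,0,-10],"spin": 0},{"jaw": 0.2,"translation": [64,0,-12],"spin": 0},{"jaw": 0.2,"translation": [64,0,-12],"spin": 0}]}}

```text
clock: 8.77
position: [554.1, 209.7, 104.1]
ee_rot: [[0.221, 0.975, 0.001], [0.975, -0.221, 0.0], [0.001, 0.001, -1.0]]
ft_force: [-0.9, 0.2, -0.0]
opening: 0.214
finger_force: 59.8
```

```bash
python3 -c "
from h import *
st()
a=cv2.resize(arm.get_image('scene')[120:230,180:300,::-1],(400,367));b=cv2.resize(arm.get_image('top')[145:235,140:250,::-1],(400,367))
cv2.imwrite('pics/w6.png',np.hstack([a,b]))"
```

```text
t 8.77 P [554.1 209.7 104.1] head 77.2 F [-0.9  0.2 -0. ] T [-0.02 -0.01 -0.  ] open 0.214 ff 59.77039039134979
```

View pics/w6.png

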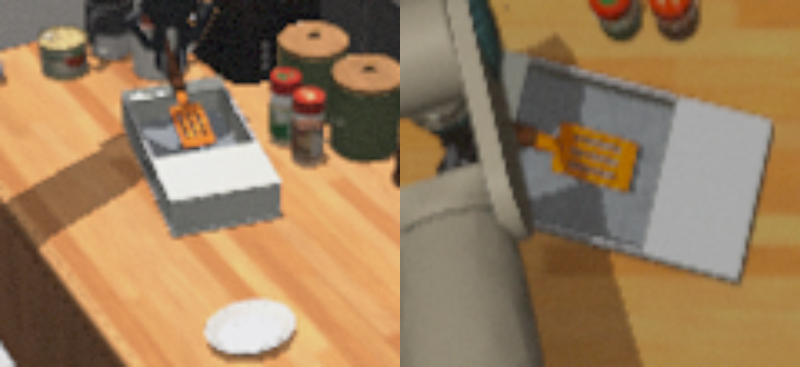

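The top view shows the orange blade tip (about 635) clear of the hood edge, hanging over the opening. The scene view shows the caddy still standing and the white rest in place. I'll lift clear and check the caddy pose, the cabinet edge and the counter edge.

Request:
{"method": "drive_tool", "body": {"plan": [{"jaw": 0.2,"translation": [0,0,-20],"spin": 0},{"jaw": 0.2,"translation": [0,0,-50],"spin": 0},{"jaw": 0.2,"translation": [0,0,-85],"spin": 0},{"jaw": 0.2,"translation": [0,0,-110],"spin": 0},{"jaw": 0.2,"translation": [0,0,-120],"spin": 0},{"jaw": 0.2,"translation": [0,0,-120],"spin": 0}]}}

```text
clock: 9.37
position: [554.7, 208.0, 226.5]
ee_rot: [[0.223, 0.975, 0.005], [0.975, -0.223, 0.001], [0.002, 0.005, -1.0]]
ft_force: [-0.3, -0.2, -1.1]
opening: 0.214
finger_force: 59.8
```

```bash
python3 - <<'E'
from h import *
st()
for z in(0,300,500,700): print("cab corner",z,ray("top",(265,155),z).round())
# scene view of cabinet lower left rail corner for height: compare hypotheses
for z in(300,400,500,600,700): print(z,proj("scene",ray("top",(265,155),z)).round())
print("front edge",ray("top",(290,256),0).round())
g=np.array([435+75,-150,0]);goto([510,-150,200],0)
im=arm.get_image("top");
for d in arm.place_of("spoon_rest","top"):print(d,ray("top",d["position"],0).round())
print([(ray("top",d["position"],0).round(),d["p"]) for d in arm.place_of("caddy","top")])
E
```

```text
t 9.37 P [554.7 208.  226.5] head 77.1 F [-0.3 -0.2 -1.1] T [0.01 0.   0.  ] open 0.214 ff 59.78900671005249
cab corner 0 [ 654. -161.    0.]
cab corner 300 [ 581. -151.  300.]
cab corner 500 [ 533. -145.  500.]
cab corner 700 [ 485. -139.  700.]
300 [279. 131.]
400 [274. 108.]
500 [269.  83.]
600 [264.  56.]
700 [257.  25.]
front edge [ 267. -254.    0.]
delta [-359.1   36.    25.8] spin 1.346
{'position': [290.2, 215.7], 'p': 0.69} [ 418. -257.    0.]
{'position': [409.9, 209.0], 'p': 0.63} [ 445. -713.    0.]
{'position': [384.0, 235.9], 'p': 0.59} [ 343. -610.    0.]
[(array([525.,  87.,   0.]), 0.98)]
```

```bash
python3 -c "
from h import *
goto([470,-150,190],0)"
```

```text
delta [-367.2   -1.3   31.6] spin 1.346
```

Request:
{"method": "drive_tool", "body": {"plan": [{"jaw": 0.2,"translation": [-30,0,0],"spin": 0.07},{"jaw": 0.2,"translation": [-64,0,3],"spin": 0.18},{"jaw": 0.2,"translation": [-98,0,6],"spin": 0.3},{"jaw": 0.2,"translation": [-132,0,10],"spin": 0.42},{"jaw": 0.2,"translation": [-166,0,14],"spin": 0.54},{"jaw": 0.2,"translation": [-200,0,18],"spin": 0.66},{"jaw": 0.2,"translation": [-234,0,22],"spin": 0.78},{"jaw": 0.2,"translation": [-268,-1,25],"spin": 0.9},{"jaw": 0.2,"translation": [-300,-1,28],"spin": 1.02},{"jaw": 0.2,"translation": [-330,-1,32],"spin": 1.14},{"jaw": 0.2,"translation": [-355,-1,32],"spin": 1.25},{"jaw": 0.2,"translation": [-367,-1,32],"spin": 1.346}]}}

```text
clock: 10.52
position: [469.4, -151.7, 188.7]
ee_rot: [[1.0, -0.007, -0.005], [-0.007, -1.0, 0.001], [-0.005, -0.001, -1.0]]
ft_force: [0.3, 0.1, -0.6]
opening: 0.219
finger_force: 59.9
```

Request:
{"method": "drive_tool", "body": {"plan": [{"jaw": 0.2,"translation": [0,0,0],"spin": 0},{"jaw": 0.2,"translation": [0,0,0],"spin": 0},{"jaw": 0.2,"translation": [0,0,0],"spin": 0}]}}

```text
clock: 10.77
position: [471.0, -148.7, 190.3]
ee_rot: [[1.0, 0.003, -0.002], [0.003, -1.0, 0.001], [-0.002, -0.001, -1.0]]
ft_force: [0.3, 0.4, -0.5]
opening: 0.217
finger_force: 59.9
```

```bash
python3 - <<'E'
from h import *
st()
for n,z in(("handle_end",190),("blade",160),("blade_tip",150)):
  for c in("top","scene"):
    print(n,c,[(d["position"],round(d["p"],2)) for d in (arm.get_image(c) is not None and arm.place_of(n,c))][:2])
a=cv2.resize(arm.get_image('scene')[120:290,200:360,::-1],(400,425));b=cv2.resize(arm.get_image('top')[145:285,220:350,::-1],(400,425))
cv2.imwrite('pics/w7.png',np.hstack([a,b]))
E
```

```text
t 10.77 P [ 471.  -148.7  190.3] head 0.2 F [ 0.3  0.4 -0.5] T [ 0.03 -0.01  0.02] open 0.217 ff 59.85667705535889
handle_end top [([202.3, 184.2], 0.46), ([131.6, 158.9], 0.28)]
handle_end scene [([269.3, 155.2], 0.79)]
blade top [([265.6, 231.6], 0.69)]
blade scene [([232.6, 178.6], 0.61)]
blade_tip top [([289.0, 216.4], 0.53)]
blade_tip scene [([223.9, 183.9], 0.8)]
```

View pics/w7.png

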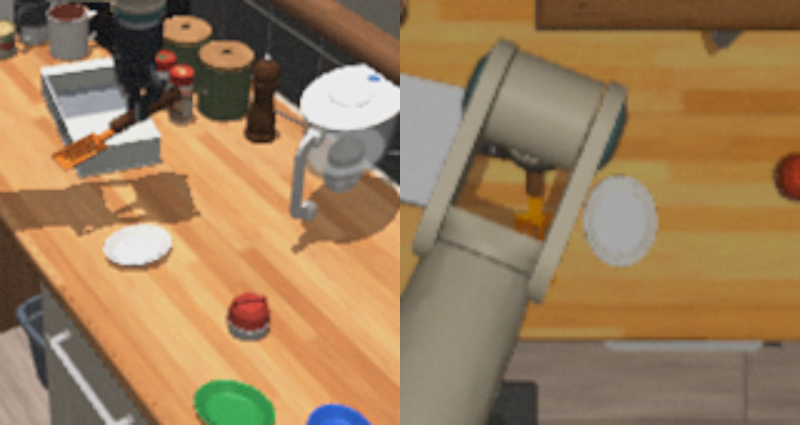

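The scene view shows the turner at heading 0, tilted with the blade low: tip at (224,184), handle end at (269,155). The caddy is standing where it was. Fitting tilt and grip offset.

```bash
cat >> h.py <<'E'
from scipy.optimize import least_squares
def fit(obs,c="scene"):
    s=arm.observe();P=s["position"];a=s["ee_rot"][:,0].copy();a[2]=0;a/=np.linalg.norm(a);up=np.array([0,0,1.])
    M=dict(handle_end=(75,11),blade=(-115,2.5),blade_tip=(-155,2.5))
    def pt(v,n):
        t=np.radians(v[0]);y,z=M[n];y-=v[1];z-=12;return P+np.array([0,0,-9])+a*(y*np.cos(t)-z*np.sin(t))+up*(y*np.sin(t)+z*np.cos(t))
    r=least_squares(lambda v:np.r_[np.concatenate([(proj(c,pt(v,n))-o) for n,o in obs.items()]),v[1]/10],[10,0])
    print("tilt, grip y_t:",r.x.round(1),"resid",r.fun.round(1));print("blade at",pt(r.x,"blade").round(1),"tip",pt(r.x,"blade_tip").round(1));return r.x
E
python3 -c "
from h import *
fit(dict(handle_end=(269.3,155.2),blade=(232.6,178.6),blade_tip=(223.9,183.9)))"
```

```text
tilt, grip y_t: [14.3 -7.6] resid [ 2.2 -0.5 -1.   0.7 -1.1  0.4 -0.8]
blade at [ 369.5 -149.5  147. ] tip [ 330.8 -149.6  137.1]
```

Request:
{"method": "drive_tool", "body": {"plan": [{"jaw": 0.2,"translation": [0,0,25],"spin": 0},{"jaw": 0.2,"translation": [0,0,60],"spin": 0},{"jaw": 0.2,"translation": [0,0,95],"spin": 0},{"jaw": 0.2,"translation": [0,0,118],"spin": 0},{"jaw": 0.2,"translation": [0,0,128],"spin": 0},{"jaw": 0.2,"translation": [0,0,133],"spin": 0},{"jaw": 0.2,"translation": [0,0,137],"spin": 0},{"jaw": 0.2,"translation": [0,0,140],"spin": 0},{"jaw": 0.2,"translation": [0,0,143],"spin": 0},{"jaw": 0.2,"translation": [0,0,146],"spin": 0},{"jaw": 0.2,"translation": [0,0,149],"spin": 0},{"jaw": 0.2,"translation": [0,0,150],"spin": 0}]}}

```text
clock: 12.47
position: [471.8, -149.7, 42.1]
ee_rot: [[1.0, 0.001, 0.002], [0.001, -1.0, -0.001], [0.002, 0.001, -1.0]]
ft_force: [2.2, 1.0, 4.3]
opening: 0.217
finger_force: 60.5
```

Request:
{"method": "drive_tool", "body": {"plan": [{"jaw": 0.2,"translation": [0,0,2],"spin": 0},{"jaw": 0.2,"translation": [0,0,4],"spin": 0},{"jaw": 0.2,"translation": [0,0,6],"spin": 0},{"jaw": 0.2,"translation": [0,0,8],"spin": 0},{"jaw": 0.2,"translation": [0,0,10],"spin": 0},{"jaw": 0.2,"translation": [0,0,12],"spin": 0},{"jaw": 0.2,"translation": [0,0,14],"spin": 0},{"jaw": 0.2,"translation": [0,0,14],"spin": 0},{"jaw": 0.2,"translation": [0,0,14],"spin": 0}]}}

```text
clock: 13.22
position: [471.0, -149.4, 27.3]
ee_rot: [[1.0, 0.001, -0.001], [0.001, -1.0, 0.0], [-0.001, -0.0, -1.0]]
ft_force: [1.5, 0.7, 3.0]
opening: 0.216
finger_force: 60.6
```

```bash
python3 -c "
from h import *
st()"
```

```text
t 13.22 P [ 471.  -149.4   27.3] head 0.0 F [1.5 0.7 3. ] T [0.03 0.33 0.  ] open 0.216 ff 60.64161658287048
```

Pivoting nicely at about 3 N. A few more mm to finish, then lift.

Request:
{"method": "drive_tool", "body": {"plan": [{"jaw": 0.2,"translation": [0,0,1.5],"spin": 0},{"jaw": 0.2,"translation": [0,0,3],"spin": 0},{"jaw": 0.2,"translation": [0,0,4],"spin": 0},{"jaw": 0.2,"translation": [0,0,4],"spin": 0}]}}

```text
clock: 13.55
position: [471.2, -149.4, 23.3]
ee_rot: [[1.0, 0.001, -0.0], [0.001, -1.0, 0.0], [-0.0, -0.0, -1.0]]
ft_force: [1.3, -0.7, 2.4]
opening: 0.218
finger_force: 60.6
```

Request:
{"method": "drive_tool", "body": {"plan": [{"jaw": 0.2,"translation": [0,0,-10],"spin": 0},{"jaw": 0.2,"translation": [0,0,-35],"spin": 0},{"jaw": 0.2,"translation": [0,0,-65],"spin": 0},{"jaw": 0.2,"translation": [0,0,-85],"spin": 0},{"jaw": 0.2,"translation": [0,0,-95],"spin": 0},{"jaw": 0.2,"translation": [0,0,-95],"spin": 0},{"jaw": 0.2,"translation": [0,0,-95],"spin": 0}]}}

```text
clock: 14.13
position: [470.9, -149.3, 118.0]
ee_rot: [[1.0, 0.001, -0.001], [0.001, -1.0, 0.0], [-0.001, -0.0, -1.0]]
ft_force: [0.0, -0.3, -0.5]
opening: 0.216
finger_force: 60.1
```

```bash
python3 - <<'E'
from h import *
st();arm.get_image("scene");o={}
for n in("handle_end","blade","blade_tip"):
    d=arm.place_of(n,"scene");print(n,[(x["position"],round(x["p"],2)) for x in d][:2])
    if d:o[n]=d[0]["position"]
fit(o)
goto([435,-148,121],77)
E
```

```text
t 14.13 P [ 470.9 -149.3  118. ] head 0.0 F [ 0.  -0.3 -0.5] T [0.02 0.   0.01] open 0.216 ff 60.145214796066284
handle_end [([270.8, 175.9], 0.86)]
blade [([227.5, 187.9], 0.68)]
blade_tip [([221.3, 190.7], 0.88), ([237.8, 171.8], 0.27)]
tilt, grip y_t: [-4.9 -3.2] resid [-0.8 -0.1  1.8  0.3 -1.1 -0.2 -0.3]
blade at [ 358.2 -149.2  107.9] tip [ 318.3 -149.2  111.3]
delta [-35.5  -1.1  -4. ] spin -1.343
```

Request:
{"method": "drive_tool", "body": {"plan": [{"jaw": 0.2,"translation": [-2,0,0],"spin": -0.07},{"jaw": 0.2,"translation": [-6,0,0],"spin": -0.18},{"jaw": 0.2,"translation": [-10,0,0],"spin": -0.3},{"jaw": 0.2,"translation": [-14,0,0],"spin": -0.42},{"jaw": 0.2,"translation": [-18,1,0],"spin": -0.54},{"jaw": 0.2,"translation": [-22,1,-1],"spin": -0.66},{"jaw": 0.2,"translation": [-25,1,-1],"spin": -0.78},{"jaw": 0.2,"translation": [-28,1,-1],"spin": -0.9},{"jaw": 0.2,"translation": [-31,1,-1],"spin": -1.02},{"jaw": 0.2,"translation": [-33,2,-1],"spin": -1.14},{"jaw": 0.2,"translation": [-35,2,-1],"spin": -1.25},{"jaw": 0.2,"translation": [-36,2,-1],"spin": -1.343}]}}

```text
clock: 15.33
position: [434.6, -151.3, 118.5]
ee_rot: [[0.22, 0.976, -0.002], [0.976, -0.22, 0.001], [0.0, -0.002, -1.0]]
ft_force: [0.6, 0.2, -0.4]
opening: 0.217
finger_force: 60.1
```

Request:
{"method": "drive_tool", "body": {"plan": [{"jaw": 0.2,"translation": [0,0,0],"spin": 0},{"jaw": 0.2,"translation": [0,0,0],"spin": 0},{"jaw": 0.2,"translation": [0,0,0],"spin": 0},{"jaw": 0.2,"translation": [0,0,0],"spin": 0}]}}

```text
clock: 15.67
position: [435.2, -151.4, 119.3]
ee_rot: [[0.227, 0.974, -0.001], [0.974, -0.227, 0.0], [-0.0, -0.001, -1.0]]
ft_force: [0.3, -0.0, -0.6]
opening: 0.215
finger_force: 60.1
```

```bash
python3 - <<'E'
from h import *
st();A=arm.get_image("scene");o={}
for n in("handle_end","blade","blade_tip"):
    d=arm.place_of(n,"scene");print(n,[(np.round(x["position"],1),round(x["p"],2)) for x in d][:2])
    if d:o[n]=d[0]["position"]
fit(o)
B=arm.get_image("top");o={}
for n in("handle_end","blade","blade_tip"):
    d=arm.place_of(n,"top");print(n,[(np.round(x["position"],1),ray("top",x["position"],99).round(),round(x["p"],2)) for x in d][:2])
print([(np.round(x["position"],1),ray("scene",x["position"],0).round()) for x in arm.place_of("spoon_rest","scene")])
cv2.imwrite('pics/w8.png',np.hstack([cv2.resize(A[120:260,200:330,::-1],(400,430)),cv2.resize(B[145:275,220:340,::-1],(400,430))]))
E
```

```text
t 15.67 P [ 435.2 -151.4  119.3] head 76.9 F [ 0.3 -0.  -0.6] T [ 0.02 -0.04 -0.03] open 0.215 ff 60.13543367385864
handle_end []
blade [(array([251.7, 201.2]), 0.52)]
blade_tip [(array([257.5, 205.2]), 0.71)]
tilt, grip y_t: [  2.3 -13.8] resid [ 2.5 -1.5 -0.1  1.1 -1.4]
blade at [ 412.6 -249.6   97.1] tip [ 403.5 -288.6   95.5]
handle_end []
blade [(array([294.5, 221.6]), array([ 389., -262.,   99.]), 0.57)]
blade_tip [(array([307.3, 219.1]), array([ 398., -308.,   99.]), 0.71)]
[(array([335.7, 297. ]), array([ 445., -711.,    0.])), (array([254.4, 222.4]), array([ 403., -269.,    0.])), (array([292.9, 287.2]), array([ 349., -609.,    0.])), (array([248.6, 186. ]), array([504., -48.,   0.]))]
```

View pics/w8.png

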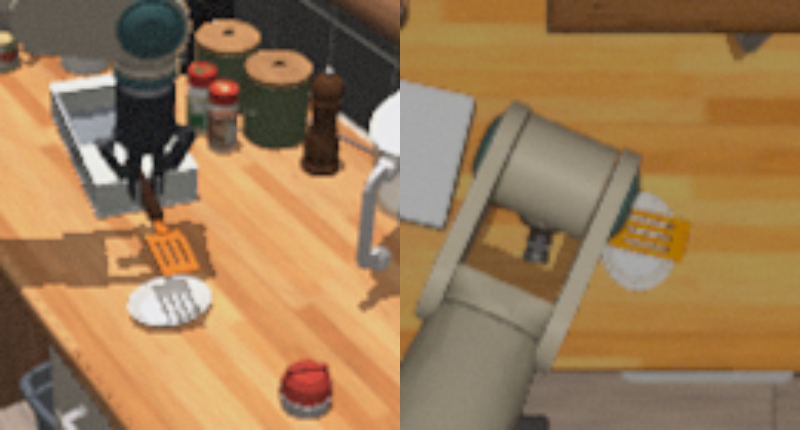

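The scene view shows the level turner held over the white rest, with the blade at crop (170,250). The top view shows the blade's free end at crop (683,238) and the rest's centre at (641,242). I'll check these numbers.

```bash
python3 - <<'E'
from h import *
t=lambda u,v,z:ray("top",(220+(u-400)*.3,145+v*130/430),z).round(1)
s=lambda u,v,z:ray("scene",(200+u*130/400,120+v*140/430),z).round(1)
tip=t(683,238,99);print("tip",tip,"scene tip mid",s(178,273,99),"rest top",t(641,242,15),"rest scene",s(170,302,12))
print("blade mid est",tip[:2]+40*np.array([.227,.974]), "scene blade start mid",s(162,231,99))
E
```

```text
tip [ 405.6 -299.2   99. ] scene tip mid [ 395.1 -305.8   99. ] rest top [ 407.6 -263.    15. ] rest scene [ 411.3 -261.3   12. ]
blade mid est [ 414.68 -260.24] scene blade start mid [ 420.6 -224.6   99. ]
```

Blade middle is about (411,-262) at z≈100 and the rest's centre about (409,-262), so they line up. Handing in.

```bash
python3 -c "
from h import *
st();print(arm.job_done())"
```

```text
t 16.12 P [ 435.3 -151.4  119.6] head 77.0 F [-0.4  1.  -1. ] T [ 0.03 -0.    0.02] open 0.221 ff 60.134958028793335
the job is handed in; nothing more can be done
None
```

The turner is out of the caddy and held about level over the white spoon rest, blade middle about 10 cm up and within about 2 mm of the rest's centre by my measurements. Because the tool only points straight down, I tilted it by levering it up against the hood and levelled it by briefly pressing the blade on clear worktop; the caddy showed no movement, and I handed the job in at 16.1 s.

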